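# Brace the loose belt pulley in the jig and turn its knob across

### The job

When the belt pulley with the red knob stands loose on the bench, the whole pulley spins along with its knob. Set it upright in the yellow-walled bracing jig, its foot bar flat on the bottom of the channel and about midway along, and only then turn the red knob clockwise (seen from above) until its wings stand square across the foot bar. Let go, and leave the pulley with the blue knob where it is.

Things in the scene. Friction and masses are not known exactly. Their poses are not given: they have to be found in the camera images.
- pulley_mid (a point): loose belt pulley, 74 mm high, 0.3 kg: dark foot bar 100 x 34 mm, 20 mm high; on it a toothed aluminium wheel 52 mm across (20 to 36 mm above the underside); on top a red wing knob. Point on the vertical centre line, 37 mm above the underside; x along the foot bar, z up. Gripped by the wing, it can be carried whole. Either way round is the same.
- pulley_knob (a joint): angle (rad) of the red knob, growing clockwise from above: 0 wing along the foot bar, 1.57 square across, stop at 1.6; wing yaw = pulley yaw - angle. Stiff (0.15 N m), stays where left; unbraced, the pulley turns with it. The wing is an upright bar 44 mm long, 14 mm thick, centred on the pulley's axis, its sides free from 41 to 74 mm above the underside.
- jig_floor (a point): bracing jig fixed to the bench: aluminium base 130 x 100 x 6 mm, two yellow walls 110 mm long forming a channel along x, 38 mm wide, ends open. Walls upright for 10 mm, then flaring at 45 degrees to a mouth 57 mm wide, 19 mm above the channel floor. Point: centre of the channel floor (top of base); z up. A foot bar in it can twist about 4 degrees either way.
- spare_mid (a point): second pulley of the same shape and size with a blue knob, a bystander; point as on the first
Not all that is in view belongs to the job. What is shaped like the part that bears pulley_mid but brown or orange is not meant.

How it is judged:
By the outcome, as a careful person would: the job done as asked, in the order asked, and still so for the second after the job is handed in, with the robot touching nothing.
It also fails if it takes over 40 s, if anything falls off the work surface, if the arm or the gripper's body presses on something with over 40 N, if the wrist force passes 120 N, or if a joint passes its speed limit or range.

### The arm

A 7-joint arm with a two-finger parallel gripper is mounted at the origin on a cart in front of the work surface, level with it; the furniture and walls round the work are solid. World frame = base frame: x ahead of the robot, y to its left, z up, the work surface at z = 0. Lengths are in m, angles in rad, forces in N, time in s.
With the tool pointing down it reaches from about 0.425 to 0.975 m from the base axis. Payload 16.7 kg.
Tool frame: the origin (TCP) lies on the front face of the gripper's body, between the roots of the fingers; the fingertips stand 73 mm ahead of it and the grasp point (between the pads) lies 54 mm ahead of it; z points along the fingers, y is the direction in which the jaws open and shut (so a half turn about z gives the same grasp; the last joint's range is limited). The gripper opens to 85 mm and grips with 20 to 120 N. Pads are 22 mm wide; open, the fingers measure 114 mm over their backs; the gripper's body (76 mm by 85 mm) begins 54 mm behind the grasp point. The pads swing forward as they close: fully open they stand 13 mm farther back than shut.
Start: joints at [-1.353, 0.426, 0.074, 1.606, -0.034, 1.111, -0.067], TCP at [0.243, 0.63, 0.304] pointing down, gripper open.
Joint ranges: [-2.85, 2.85], [-0.5, 2.14], [-1.23, 1.37], [0.21, 2.46], [-1.02, 4.16], [0.16, 2.05], [-2.73, 2.73]. Speed limits (rad/s): [1.89, 1.89, 2.39, 2.39, 3.01, 3.01, 3.01].

### API

Orientations are given as [roll, pitch, yaw] about the fixed x, y, z axes, in that order (R = Rz(yaw) Ry(pitch) Rx(roll)).
In Python, from rig import get_obs, imaging, r gives the robot as it stands.
- The arm moves only by the shell command python3 -m jog 'ROWS' [FORCE]. ROWS is a JSON object of lists of equal length, an entry for each row: "dp": the shift along the tool's x, y, z in mm, a list of three; "rot": the turn, a rotation vector about the tool's x, y, z in degrees, a list of three; "claw": the closure in counts, from 0 (fully open) to 255 (shut). In form: {"dp": [[x, y, z], ...], "rot": [[rx, ry, rz], ...], "claw": [claw, ...]}. A call has 1 to 5 rows; each row is the pose to reach, as a shift and turn from the pose measured when the call began, along the tool's axes at that moment; what a row does not reach only later rows make up. A row lasts 1/12 s, in which the tool goes at most 41.7 mm and 7.16 degrees, less where a joint would pass 70% of its speed; a pose out of reach is approached as far as the arm can. A call with a gripper value outside its range is refused whole. The fingers move at their own pace and stop on an object; FORCE is the grip in N (left out, the last holds). Time passes only in rows, so rows that repeat a pose let the fingers close. It gives the time, the measured TCP pose, the force and the opening at its end, in the units of the state.
- get_obs(): the state, without advancing time (a new reading comes with each control period).
- imaging.capture(name): name is "side" or "top" or "wrist"; returns a dict with "image" (384x512x3 uint8, red, green, blue), "K" (3x3 intrinsics, pixels), "R" (3x3) and "t" (3): a world point X has camera coordinates R X + t. Camera axes: x right, y down, z forward; pixel columns grow to the right and rows downward; lengths in m; the calibration is good to about 2 mm. A picture is of the moment at which its call begins. There is no depth.
- r.close_job(): hands the job in, once; it reports no verdict.
The state is a dict: "time_s": time; "qpos": joint angles; "joint_velocities": joint speeds; "joint_torque": joint torques, N m; "tool_pos": TCP position; "eef_rot": TCP orientation; "wrist_force": force on the tool from outside, world axes, zero at the start; "ft_torque": the same for the moment, N m; "width": opening from 0.0 (shut) to 1.0 (fully open).
Only numpy, scipy, OpenCV 4.12 (cv2) and the standard library are available. Lean on these libraries where they do the work, as an engineer would, in place of code of your own. Each camera call takes 0.05 s, during which the arm holds its last target. There are 200 camera calls.

## Working session

There is one attempt and no reset: what is moved stays moved. The work goes in short steps, Python scripts to look and compute and a shell command to move; the robot and the scene stay as the last step left them, time stands still between calls to the robot, and variables do not carry over. Pictures are saved under pics/ and viewed, about 8 in all and at most 12, crops included, and the job is handed in when it is done.

```bash
mkdir -p pics; ls; python3 - <<'E'
from rig import get_obs, imaging
import cv2,numpy as np,pickle
o=get_obs();print(o['time_s'],o['tool_pos'],o['eef_rot'],o['width'])
d={n:imaging.capture(n) for n in('top','side')}
pickle.dump(d,open('c.pkl','wb'))
for n in d:
    cv2.imwrite(f'pics/{n}0.png',d[n]['image'][...,::-1]); print(n,-d[n]['R'].T@d[n]['t'],d[n]['K'][0,0])
E
```

```text
pics
0.0 [0.24260599 0.62956337 0.30320029] [-3.14031976e+00  7.85589846e-05  2.77376015e+00] 1.0010845983181247
top [ 0.35818121 -0.01614984  0.90621899] 379.59659866564743
side [-0.06355929 -0.96081298  0.82995634] 474.14569658841594
```

View pics/top0.png

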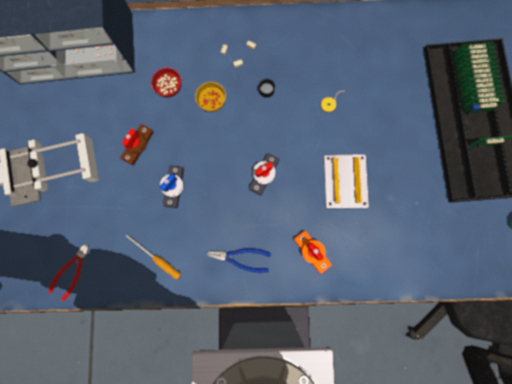

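View pics/side0.png

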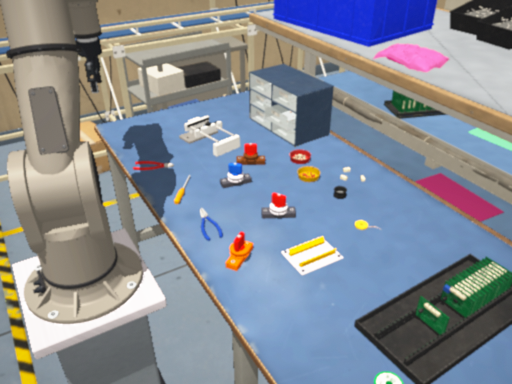

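The top view shows the red pulley at about (264,173), the jig with yellow walls at (346,181) and the spare at (172,185). Brown (136,145) and orange (312,250) are decoys. In the side view the red pulley stands upright at (279,205).

```bash
cat >h.py <<'E'
import cv2,numpy as np
def ray(c,uv,z):
    uv=np.atleast_2d(uv).astype(float)
    d=np.c_[uv,np.ones(len(uv))]@np.linalg.inv(c['K']).T@c['R']
    o=-c['R'].T@c['t']; return o+d*((z-o[2])/d[:,2])[:,None]
def mask(c,kind,box=None):
    h=cv2.cvtColor(c['image'],cv2.COLOR_RGB2HSV).astype(int);H,S,V=h[...,0],h[...,1],h[...,2]
    m={'red':((H<6)|(H>174))&(S>150)&(V>90),'yellow':(H>17)&(H<32)&(S>120)&(V>90),'dark':(V<95)&(S<110),
       'white':(S<60)&(V>120)}[kind].astype(np.uint8)
    if box is not None:
        k=np.zeros_like(m);a,b,e,f=box;k[b:f,a:e]=1;m=m*k
    return m
def rect(m,c,z):
    """min-area rectangle of mask pixels on plane z: centre, long, short (mm), yaw of long axis (deg)"""
    v,u=np.nonzero(m);p=ray(c,np.c_[u,v],z)[:,:2]
    (cx,cy),(w,h),a=cv2.minAreaRect((p*1000).astype(np.float32))
    if w<h:w,h,a=h,w,a+90
    return np.round([cx,cy,w,h,(a+90)%180-90],1),len(u)
E
python3 - <<'E'
from h import *;import pickle
d=pickle.load(open('c.pkl','rb'));c=d['top']
print('red',rect(mask(c,'red',(245,150,285,200)),c,.07))
print('foot',rect(mask(c,'dark',(240,148,288,200)),c,.02))
for b in((325,150,346,212),(346,150,372,212),(325,150,372,212)):print('yel',rect(mask(c,'yellow',b),c,.025))
print('base',rect(mask(c,'white',(318,148,375,215)),c,.006))
im=c['image'][130:230,220:390,::-1]
cv2.imwrite('pics/crop1.png',cv2.resize(im,None,fx=4.6,fy=4.6,interpolation=2))
E
```

```text
red (array([554.6, -20.8,  44.1,  23.4, -54.2]), 134)
foot (array([560.1, -11.3, 100. ,  47.9, -28.7]), 204)
yel (array([ 535.3, -187.8,  106. ,   10.2,   -0.8]), 193)
yel (array([ 535. , -237.2,  108.2,   13.7,   -1. ]), 253)
yel (array([ 535.3, -213.5,  108.2,   61.5,   -0.8]), 446)
base (array([ 536.3, -214.5,  133.8,  105.1,   -1.1]), 1803)
```

View pics/crop1.png

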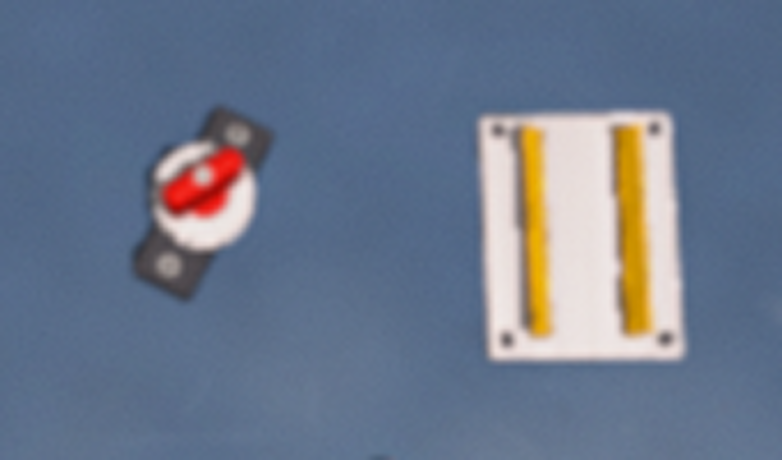

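The crop shows the foot bar from about (160,265) to (240,130), so its yaw is about -30°. The wing runs (170,205) to (240,160), yaw about -56°, so the knob starts at about 0.45 rad. The jig lies at (0.536,-0.214) with yaw about -1°. I'll approach for a wrist look.

```bash
cat >>h.py <<'E'
from scipy.spatial.transform import Rotation as Ro
def go(x,y,z,yaw):
    "tool-frame dp (mm) and rotvec (deg) from the present pose to a tool-down pose (m, deg)"
    from rig import get_obs
    o=get_obs();R=Ro.from_euler('xyz',o['eef_rot']);T=Ro.from_euler('xyz',[180,0,yaw],degrees=True)
    print('t %.2f'%o['time_s'],'pos',np.round(np.array(o['tool_pos'])*1000,1),'yaw %.1f'%np.degrees(o['eef_rot'][2]),'F',np.round(o['wrist_force'],1),'w %.3f'%o['width'],'q',np.round(o['qpos'],2))
    print('dp',np.round(R.inv().apply(np.array([x,y,z])-o['tool_pos'])*1000,1),'rot',np.round((R.inv()*T).as_rotvec(degrees=True),1))
E
python3 -m jog '{"dp":[[-29,-27,0],[-58,-55,0],[-87,-82,0],[-116,-110,0],[-145,-138,0]],"rot":[[0,0,0],[0,0,0],[0,0,0],[0,0,0],[0,0,0]],"claw":[0,0,0,0,0]}' 60
python3 -m jog '{"dp":[[-29,-27,0],[-58,-55,0],[-87,-82,0],[-116,-110,0],[-145,-138,0]],"rot":[[0,0,0],[0,0,0],[0,0,0],[0,0,0],[0,0,0]],"claw":[0,0,0,0,0]}'
python3 -c "
from h import *;go(.545,-.02,.29,125)"
```

```text
time_s: 0.52
tool_pos: [0.3287, 0.4467, 0.3031]
eef_rot: [-3.14, -0.0, 2.774]
wrist_force: [1.0, -0.4, -0.3]
width: 1.001
time_s: 0.93
tool_pos: [0.4147, 0.2638, 0.3034]
eef_rot: [-3.14, -0.0, 2.774]
wrist_force: [0.7, -0.3, 0.2]
width: 1.0
t 0.93 pos [414.7 263.8 303.4] yaw 158.9 F [ 0.7 -0.3  0.2] w 1.000 q [-0.93  0.12  0.25  2.02 -0.04  1.01  0.54]
dp [-223.6 -218.    13.6] rot [-0.1  0.  33.9]
```

```bash

python3 -m jog '{"dp":[[-28,-27,2],[-56,-54,4],[-84,-81,6],[-112,-108,7],[-140,-136,9]],"rot":[[0,0,6],[0,0,12],[0,0,18],[0,0,25],[0,0,31]],"claw":[0,0,0,0,0]}'
python3 -c "
from h import *;go(.545,-.02,.29,125)"
```

```text
time_s: 1.35
tool_pos: [0.4968, 0.0848, 0.2946]
eef_rot: [-3.141, 0.001, 2.227]
wrist_force: [1.1, 0.7, -0.1]
width: 1.001
t 1.35 pos [496.8  84.8 294.6] yaw 127.6 F [ 1.1  0.7 -0.1] w 1.001 q [-0.71  0.16  0.46  2.01 -0.08  0.99  0.45]
dp [-112.4  -25.7    4.7] rot [-0.1  0.   2.6]
```

```bash

python3 -m jog '{"dp":[[-37,-8,2],[-75,-17,4],[-112,-26,5],[-112,-26,5],[-112,-26,5]],"rot":[[0,0,2],[0,0,3],[0,0,3],[0,0,3],[0,0,3]],"claw":[0,0,0,0,0]}'
python3 - <<'E'
from h import *;import pickle
from rig import imaging
c=imaging.capture('wrist');pickle.dump(c,open('w.pkl','wb'))
cv2.imwrite('pics/w1.png',c['image'][...,::-1]);go(.555,-.02,.116,125)
print(-c['R'].T@c['t'])
for n in('red','yellow'):print(n,rect(mask(c,n),c,.07 if n=='red' else .025))
E
```

```text
time_s: 1.77
tool_pos: [0.5447, -0.022, 0.2894]
eef_rot: [-3.14, 0.001, 2.171]
wrist_force: [0.3, 0.7, -0.5]
width: 0.997
t 1.82 pos [544.4 -20.3 289.3] yaw 124.5 F [-0.8  0.8  0.2] w 1.000 q [-0.53  0.25  0.53  1.94 -0.15  0.99  0.67]
dp [ -5.7   9.3 173.3] rot [-0.1  0.  -0.5]
[0.50523827 0.03462459 0.35962648]
red (array([ 5.543e+02, -2.000e-01,  4.900e+02,  7.260e+01,  3.900e+01]), 1343)
yellow (array([688.7, -73.8, 451.1, 174.4,  56.2]), 3469)
```

View pics/w1.png

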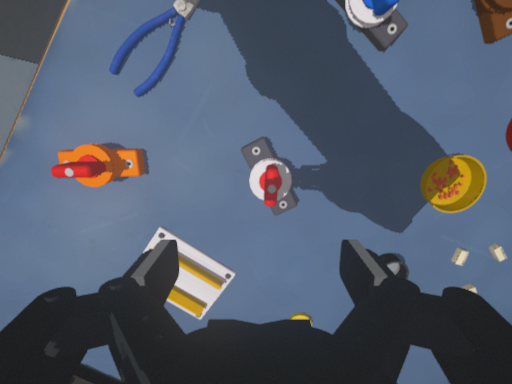

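Wrist view: the red pulley is at (270,183), with wing nearly vertical in the image (aligned between the jaws). The foot screws are at (256,150) and (283,205), and the jig at (190,275).

```bash
python3 - <<'E'
from h import *;import pickle
c=pickle.load(open('w.pkl','rb'))
a=ray(c,[[256,150],[283,205]],.02)*1000;print('screws',a[:,:2],'mid',a.mean(0)[:2],'len',np.linalg.norm(a[1]-a[0]),'yaw',np.degrees(np.arctan2(*(a[0]-a[1])[1::-1])))
m=mask(c,'red',(240,150,300,220));print('red',rect(m,c,.07))
print('dot',ray(c,[[272,188]],.074)*1000)
# foot bar corners: dark pixels within box, excluding shadow
cr=c['image'][125:235,220:330,::-1];cv2.imwrite('pics/crop2.png',cv2.resize(cr,None,fx=5,fy=5,interpolation=2))
E
```

```text
screws [[522.58971996   1.93682233]
 [591.97122559 -37.22132889]] mid [557.28047278 -17.64225328] len 79.66902868244695 yaw 150.56009985904944
red (array([554.9, -17.4,  45.1,  21.9, -55.6]), 474)
dot [[557.06855673 -16.84438652  74.        ]]
```

View pics/crop2.png

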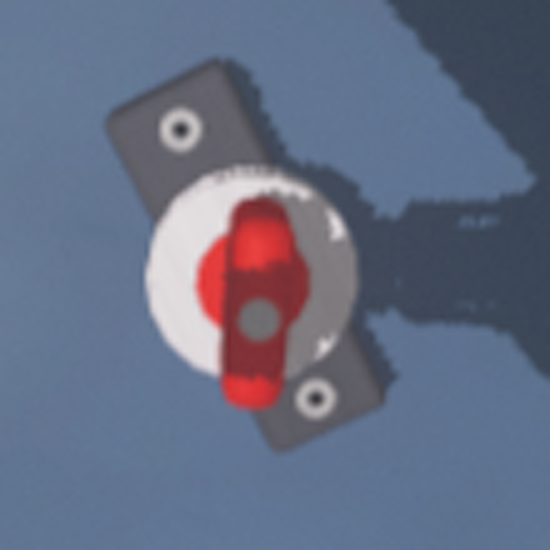

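Pulley centre (557,-17), screw spacing 80 mm, foot yaw -29.5°, and the two wrist-view estimates agree. Descending and gripping.

```bash
python3 -c "
from h import *;go(.557,-.0173,.117,124.5)"
python3 -m jog '{"dp":[[-3,4,38],[-5,9,76],[-5,9,114],[-5,9,140],[-5,9,140]],"rot":[[0,0,0],[0,0,0],[0,0,0],[0,0,0],[0,0,0]],"claw":[0,0,0,0,0]}'
python3 -c "
from h import *;go(.557,-.0173,.117,124.5)"
```

```text
t 1.82 pos [544.4 -20.3 289.3] yaw 124.5 F [-0.8  0.8  0.2] w 1.000 q [-0.53  0.25  0.53  1.94 -0.15  0.99  0.67]
dp [ -4.6  12.4 172.3] rot [-0.1  0.   0. ]
time_s: 2.23
tool_pos: [0.5516, -0.0179, 0.1447]
eef_rot: [-3.133, -0.003, 2.175]
wrist_force: [-0.6, 0.1, 0.4]
width: 1.0
t 2.23 pos [551.6 -17.9 144.7] yaw 124.6 F [-0.6  0.1  0.4] w 1.000 q [-0.44  0.47  0.45  2.03 -0.3   0.72  0.8 ]
dp [-2.7  5.  27.7] rot [-0.5 -0.2  0.1]
```

```bash

python3 -m jog '{"dp":[[-2,4,15],[-3,5,28],[-3,5,28],[-3,5,28],[-3,5,28]],"rot":[[0,0,0],[-0.5,0,0],[-0.5,0,0],[-0.5,0,0],[-0.5,0,0]],"claw":[0,0,0,0,0]}'
python3 -m jog '{"dp":[[0,0,0],[0,0,0],[0,0,0],[0,0,0],[0,0,0]],"rot":[[0,0,0],[0,0,0],[0,0,0],[0,0,0],[0,0,0]],"claw":[80,160,255,255,255]}' 60
python3 -m jog '{"dp":[[0,0,0],[0,0,0],[0,0,0]],"rot":[[0,0,0],[0,0,0],[0,0,0]],"claw":[255,255,255]}'
python3 -c "
from h import *;go(.557,-.0173,.2,124.5)"
```

```text
time_s: 2.65
tool_pos: [0.5577, -0.0171, 0.1183]
eef_rot: [3.14, -0.003, 2.176]
wrist_force: [-0.9, -0.3, -0.5]
width: 0.996
time_s: 3.07
tool_pos: [0.5578, -0.0171, 0.1186]
eef_rot: [3.14, -0.003, 2.176]
wrist_force: [-1.0, 0.3, -0.0]
width: 0.296
time_s: 3.32
tool_pos: [0.5578, -0.0171, 0.1186]
eef_rot: [3.14, -0.003, 2.176]
wrist_force: [-1.5, 1.5, 4.3]
width: 0.151
t 3.32 pos [557.8 -17.1 118.6] yaw 124.7 F [-1.5  1.5  4.3] w 0.151 q [-0.41  0.51  0.42  2.03 -0.33  0.66  0.83]
dp [  0.5  -0.6 -81.4] rot [ 0.1 -0.2  0.2]
```

```bash

python3 -m jog '{"dp":[[0,0,-25],[0,0,-50],[0,0,-75],[0,0,-85],[0,0,-85]],"rot":[[0,0,0],[0,0,0],[0,0,0],[0,0,0],[0,0,0]],"claw":[255,255,255,255,255]}' 60
python3 -c "
from h import *;go(.536,-.214,.2,153)"
```

```text
time_s: 3.73
tool_pos: [0.5586, -0.0174, 0.2054]
eef_rot: [3.137, -0.002, 2.176]
wrist_force: [0.4, 1.8, -3.3]
width: 0.154
t 3.73 pos [558.6 -17.4 205.4] yaw 124.7 F [ 0.4  1.8 -3.3] w 0.154 q [-0.48  0.38  0.49  1.98 -0.25  0.83  0.76]
dp [-148.8 -130.5    4.5] rot [  0.3  -0.  -28.3]
```

```bash

python3 -m jog '{"dp":[[-25,-22,0],[-55,-48,0],[-85,-75,0],[-115,-101,0],[-130,-114,0]],"rot":[[0,0,-5],[0,0,-10],[0,0,-16],[0,0,-22],[0,0,-28]],"claw":[255,255,255,255,255]}'
python3 -c "
from h import *;go(.536,-.214,.2,153)"
```

```text
time_s: 4.15
tool_pos: [0.5369, -0.1938, 0.2031]
eef_rot: [3.138, -0.0, 2.666]
wrist_force: [0.5, -0.4, -3.0]
width: 0.151
t 4.15 pos [ 536.9 -193.8  203.1] yaw 152.8 F [ 0.5 -0.4 -3. ] w 0.151 q [-0.09  0.39  0.41  1.95 -0.21  0.83  1.53]
dp [ -8.5 -18.4   3. ] rot [ 0.2 -0.  -0.2]
```

```bash

python3 -m jog '{"dp":[[-4,-9,1],[-8,-18,2],[-8,-18,3],[-8,-18,3]],"rot":[[0,0,0],[0,0,0],[0,0,0],[0,0,0]],"claw":[255,255,255,255]}'
python3 - <<'E'
from h import *;import pickle
from rig import imaging
d={n:imaging.capture(n) for n in('wrist','top')};pickle.dump(d,open('w2.pkl','wb'));go(.536,-.214,.2,153)
a=cv2.resize(d['wrist']['image'],(640,480));cv2.imwrite('pics/w2.png',a[...,::-1])
E
```

```text
time_s: 4.48
tool_pos: [0.5355, -0.2129, 0.1987]
eef_rot: [3.139, -0.002, 2.665]
wrist_force: [0.2, 0.8, -4.8]
width: 0.156
t 4.58 pos [ 536.  -211.9  199.3] yaw 152.8 F [-0.2  0.  -3.7] w 0.150 q [-0.06  0.41  0.41  1.94 -0.22  0.83  1.57]
dp [-0.9 -1.9 -0.7] rot [ 0.2 -0.1 -0.2]
```

View pics/w2.png

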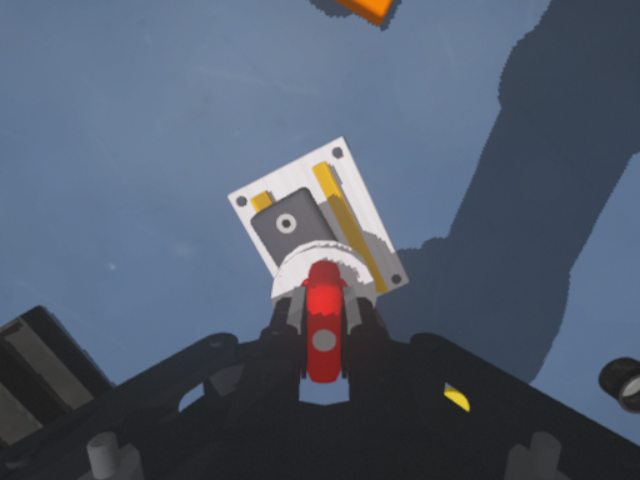

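Wrist view: the foot bar hangs over the channel, with its screw at (286,223). Jig holes are at (241,201), (338,153) and (397,280). The base corners are (228,194), (342,137) and (409,280).

```bash
python3 - <<'E'
from h import *;import pickle
d=pickle.load(open('w2.pkl','rb'));c=d['wrist']
w=lambda p,z:ray(c,np.array(p)*.8,z)*1000
yw=lambda v:round(float(np.degrees(np.arctan2(v[1],v[0]))),1)
s=w([[286,223]],.1007)[0];dot=w([[324,340]],.0807+.074)[0];print('screw',s,'dot',dot,'len',np.linalg.norm((s-dot)[:2]),yw(s-dot))
print('foot edges right',yw(np.diff(w([[307,187],[334,238]],.1007),axis=0)[0]),'left',yw(np.diff(w([[254,218],[277,267]],.1007),axis=0)[0]), 'end',yw(np.diff(w([[258,210],[300,190]],.1007),axis=0)[0]))
h=w([[241,201],[338,153],[397,280]],.006);print('holes',h,'diag mid',(h[0]+h[2])/2,yw(h[2]-h[1]),yw(h[1]-h[0]))
b=w([[228,194],[342,137],[409,280]],.006);print('base',b,'mid',(b[0]+b[2])/2,np.linalg.norm(b[1]-b[0]),np.linalg.norm(b[2]-b[1]),yw(b[2]-b[1]),yw(b[1]-b[0]))
E
```

```text
screw [ 496.84142839 -214.46097694  100.7       ] dot [ 535.69054018 -213.18289617  154.7       ] len 38.87012963074245 -178.1
foot edges right 0.2 left -5.2 end 87.8
holes [[ 478.60308729 -255.34296116    6.        ]
 [ 481.01139878 -172.35136195    6.        ]
 [ 594.30570099 -174.47916986    6.        ]] diag mid [ 536.45439414 -214.91106551    6.        ] -1.1 88.3
base [[ 469.35648702 -261.44564185    6.        ]
 [ 472.1670247  -164.6043746     6.        ]
 [ 598.88787159 -165.63687291    6.        ]] mid [ 534.1221793  -213.54125738    6.        ] 96.88204252374246 126.72505312950648 -0.5 88.3
```

Foot bar yaw about -1±2° and jig -1.1°, centres within 2 mm. Lowering.

```bash

python3 -m jog '{"dp":[[0,1,20],[0,1,40],[0,1,58],[0,1,60],[0,1,60]],"rot":[[0,0,0],[0,0,0],[0,0,0],[0,0,0],[0,0,0]],"claw":[255,255,255,255,255]}'
python3 -c "
from h import *;go(.536,-.2135,.1246,152.8)"
```

```text
time_s: 5.0
tool_pos: [0.5365, -0.2098, 0.1389]
eef_rot: [3.138, -0.003, 2.668]
wrist_force: [0.7, 0.2, -1.8]
width: 0.151
t 5.00 pos [ 536.5 -209.8  138.9] yaw 152.9 F [ 0.7  0.2 -1.8] w 0.151 q [-0.03  0.49  0.37  1.98 -0.27  0.72  1.61]
dp [-1.2 -3.5 14.3] rot [ 0.2 -0.1  0.1]
```

```bash

python3 -m jog '{"dp":[[-1,-4,3],[-1,-4,6],[-1,-4,9],[-1,-4,12],[-1,-4,12]],"rot":[[0,0,0],[0,0,0],[0,0,0],[0,0,0],[0,0,0]],"claw":[255,255,255,255,255]}'
python3 -c "
from h import *;go(.536,-.2135,.1246,152.8)"
```

```text
time_s: 5.42
tool_pos: [0.5356, -0.2139, 0.1267]
eef_rot: [3.138, -0.002, 2.668]
wrist_force: [-0.3, -1.2, -4.4]
width: 0.151
t 5.42 pos [ 535.6 -213.9  126.7] yaw 152.9 F [-0.3 -1.2 -4.4] w 0.151 q [-0.01  0.51  0.36  1.98 -0.28  0.7   1.62]
dp [-0.1  0.6  2.1] rot [ 0.2 -0.1  0.1]
```

```bash

python3 -m jog '{"dp":[[0,0,1],[0,0,2],[0,0,3],[0,0,3]],"rot":[[0,0,0],[0,0,0],[0,0,0],[0,0,0]],"claw":[255,255,255,255]}'
python3 -c "
from h import *;from rig import get_obs;go(.536,-.2135,.1246,152.8);print(get_obs()['ft_torque'])"
```

```text
time_s: 5.75
tool_pos: [0.5363, -0.2142, 0.1245]
eef_rot: [3.138, -0.001, 2.668]
wrist_force: [0.5, -1.0, 8.5]
width: 0.15
t 5.75 pos [ 536.3 -214.2  124.5] yaw 152.9 F [ 0.5 -1.   8.5] w 0.150 q [-0.01  0.52  0.36  1.98 -0.28  0.69  1.62]
dp [ 0.6  0.5 -0.1] rot [ 0.2 -0.   0.1]
[-0.23797607  0.33912146 -0.13653202]
```

Seated: TCP height 124.5 mm against 124.6 expected, with 8.5 N upward contact. Turning the knob.

```bash

python3 -m jog '{"dp":[[0,0,0],[0,0,0],[0,0,0],[0,0,0],[0,0,0]],"rot":[[0,0,5],[0,0,11],[0,0,17],[0,0,23],[0,0,29]],"claw":[255,255,255,255,255]}'
python3 -m jog '{"dp":[[0,0,0],[0,0,0],[0,0,0],[0,0,0],[0,0,0]],"rot":[[0,0,6],[0,0,12],[0,0,18],[0,0,24],[0,0,29]],"claw":[255,255,255,255,255]}'
python3 - <<'E'
from h import *;import pickle
from rig import imaging,get_obs
go(.536,-.214,.1245,85);print(get_obs()['ft_torque'])
d={n:imaging.capture(n) for n in('wrist','top')};pickle.dump(d,open('w3.pkl','wb'))
cv2.imwrite('pics/w3.png',cv2.resize(d['wrist']['image'],(640,480))[...,::-1])
E
```

```text
time_s: 6.17
tool_pos: [0.5368, -0.214, 0.125]
eef_rot: [3.138, -0.002, 2.157]
wrist_force: [2.0, 0.9, 2.5]
width: 0.15
time_s: 6.58
tool_pos: [0.5373, -0.2136, 0.1251]
eef_rot: [3.139, -0.004, 1.646]
wrist_force: [2.2, 0.4, -2.7]
width: 0.151
t 6.58 pos [ 537.3 -213.6  125.1] yaw 94.3 F [ 2.2  0.4 -2.7] w 0.151 q [-0.21  0.58  0.63  1.99 -0.51  0.73  0.81]
dp [-0.3 -1.3  0.6] rot [ 0.2 -0.2  9.3]
[ 0.06534382 -0.54110791  0.1509215 ]
```

View pics/w3.png

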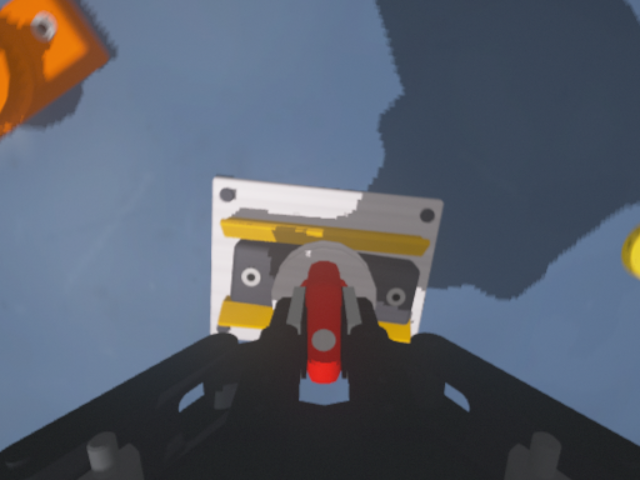

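The foot bar is down in the channel with screws at (250,277) and (396,297). Jig holes are at (227,194) and (427,215). The wing is nearly across.

```bash
python3 - <<'E'
from h import *;import pickle
c=pickle.load(open('w3.pkl','rb'))['wrist']
w=lambda p,z:ray(c,np.array(p)*.8,z)*1000
for p,z in (([[250,277],[396,297]],.026),([[227,194],[427,215]],.006)):
    q=w(p,z);v=q[1]-q[0];print(q.mean(0),np.linalg.norm(v),np.degrees(np.arctan2(v[1],v[0])))
E
```

```text
[ 537.13140728 -215.79079533   26.        ] 79.24655404825317 -4.132968110217572
[ 536.45632708 -174.29474194    6.        ] 112.87944606601455 -1.736657267887811
```

```bash

python3 -m jog '{"dp":[[0,0,0],[0,0,0],[0,0,0],[0,0,0]],"rot":[[0,0,4],[0,0,8],[0,0,9],[0,0,9]],"claw":[255,255,255,255]}'
python3 - <<'E'
from h import *;import pickle
from rig import imaging,get_obs
go(.536,-.214,.1245,85);print(get_obs()['ft_torque'])
d={n:imaging.capture(n) for n in('wrist',)};pickle.dump(d,open('w4.pkl','wb'))
cv2.imwrite('pics/w4.png',cv2.resize(d['wrist']['image'][150:300,150:370],(792,540),interpolation=2)[...,::-1])
E
```

```text
time_s: 7.02
tool_pos: [0.5372, -0.2134, 0.1249]
eef_rot: [3.14, -0.004, 1.496]
wrist_force: [0.7, -1.1, -2.7]
width: 0.151
t 7.02 pos [ 537.2 -213.4  124.9] yaw 85.7 F [ 0.7 -1.1 -2.7] w 0.151 q [-0.24  0.59  0.67  1.99 -0.54  0.74  0.69]
dp [-0.7 -1.1  0.4] rot [ 0.1 -0.2  0.7]
[-0.18774093 -0.24957142  0.00051721]
```

View pics/w4.png

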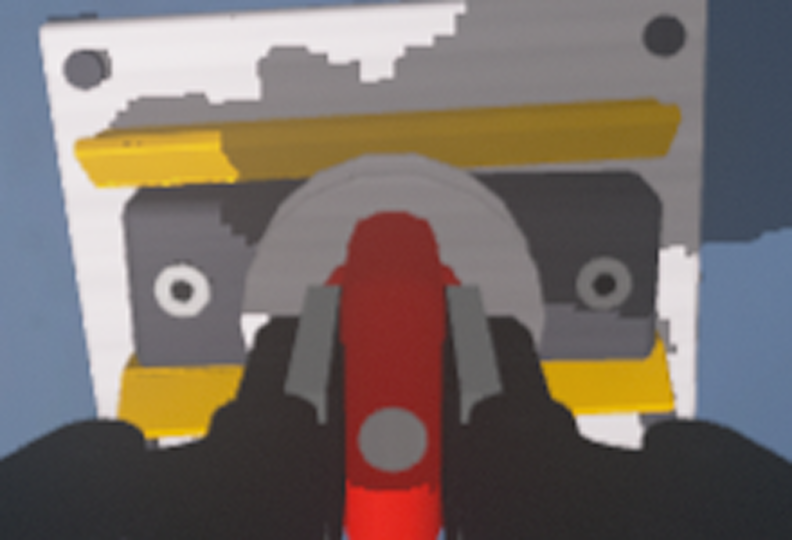

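Screws at (182,291) and (603,284) in the crop, and the wing is almost square to them.

```bash
python3 - <<'E'
from h import *;import pickle
c=pickle.load(open('w4.pkl','rb'))['wrist']
w=lambda p,z:ray(c,np.array(p)/3.6+150,z)*1000
for p,z in (([[182,291],[603,284]],.026),([[85,69],[664,36]],.006)):
    q=w(p,z);v=q[1]-q[0];print(q.mean(0),np.linalg.norm(v),np.degrees(np.arctan2(v[1],v[0])))
E
```

```text
[ 536.55222293 -215.72429833   26.        ] 78.40447600738945 -3.324198546051345
[ 535.95874684 -174.7126712     6.        ] 112.96196239846132 -1.051399742014893
```

Angle is about 90–91° (foot -3.3°, wing -94.3°). Releasing and backing off.

```bash

python3 -m jog '{"dp":[[0,0,0],[0,0,0],[0,0,0],[0,0,0],[0,0,0]],"rot":[[0,0,0],[0,0,0],[0,0,0],[0,0,0],[0,0,0]],"claw":[200,130,60,0,0]}'
python3 -m jog '{"dp":[[0,0,-20],[0,0,-50],[0,0,-85],[0,0,-120],[0,0,-150]],"rot":[[0,0,0],[0,0,0],[0,0,0],[0,0,0],[0,0,0]],"claw":[0,0,0,0,0]}'
python3 -m jog '{"dp":[[35,0,0],[70,0,0],[70,0,0]],"rot":[[0,0,0],[0,0,0],[0,0,0]],"claw":[0,0,0]}'
python3 - <<'E'
from h import *;import pickle
from rig import imaging
go(.536,-.214,.2,85)
d={n:imaging.capture(n) for n in('wrist','side')};pickle.dump(d,open('w5.pkl','wb'))
a=cv2.resize(d['wrist']['image'],(512,384));b=cv2.resize(d['side']['image'][200:300,240:380],(280,200))
im=np.zeros((384,792,3),np.uint8);im[:,:512]=a;im[:200,512:]=b
cv2.imwrite('pics/w5.png',im[...,::-1])
E
```

```text
time_s: 7.48
tool_pos: [0.5371, -0.2135, 0.1249]
eef_rot: [3.14, -0.004, 1.497]
wrist_force: [0.4, -0.5, 0.2]
width: 0.776
time_s: 7.9
tool_pos: [0.5366, -0.2144, 0.277]
eef_rot: [3.14, -0.004, 1.497]
wrist_force: [1.0, 0.2, -0.4]
width: 1.002
time_s: 8.15
tool_pos: [0.543, -0.1382, 0.2773]
eef_rot: [3.139, -0.007, 1.503]
wrist_force: [0.3, 1.5, -0.6]
width: 0.998
t 8.15 pos [ 543.  -138.2  277.3] yaw 86.1 F [ 0.3  1.5 -0.6] w 0.998 q [-0.54  0.35  0.84  1.93 -0.32  0.99  0.39]
dp [-76.6  -2.   76.8] rot [ 0.1 -0.4  1.1]
```

View pics/w5.png

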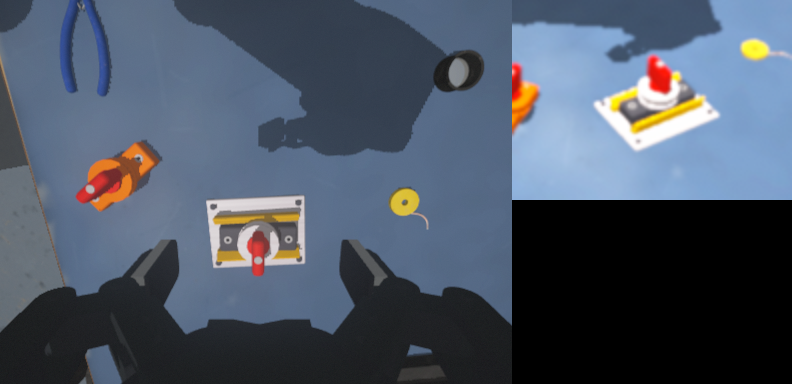

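The pulley sits in the jig between both walls, wing across the bar, with screws at (228,240) and (289,239). One last numeric check of position and angle.

```bash
python3 - <<'E'
from h import *;import pickle
c=pickle.load(open('w5.pkl','rb'))['wrist']
q=ray(c,[[228,240],[289,239]],.026)*1000;v=q[1]-q[0];print(q.mean(0),np.linalg.norm(v),np.degrees(np.arctan2(v[1],v[0])))
print(rect(mask(c,'red',(235,220,285,280)),c,.08))
print(ray(c,[[258,260]],.08)*1000)
E
```

```text
[ 537.04054865 -216.33387554   26.        ] 78.43785243383122 -2.914886216349416
(array([ 534.1, -212.1,   44.6,   16.2,   86.3]), 369)
[[ 536.47981956 -216.07504041   80.        ]]
```

```bash
python3 -c "
from rig import r;print(r.close_job())"
```

```text
the job is handed in; nothing more can be done
None
```

I set the red-knob pulley in the yellow-walled jig, then turned its knob clockwise until the wing stood across the foot bar, let go and backed away. The job was handed in after about 8.2 s of robot time; no verdict was reported.

- **Seating:** When it touched down, the tool height was 124.5 mm against 124.6 mm expected for a foot bar flat on the channel floor. The bar's centre is within about 1 mm of midway along the channel. It is twisted about 2° in the channel, inside the 4° of play.
- **Knob angle:** Final images put the foot bar at -2.9° and the wing at -93.7°, so the knob is at about 91° (1.58 rad). The separate measurements differ by about 1°.
- **Forces:** The highest wrist force I read was about 9 N.
- **Blue-knob pulley:** I kept the arm away from it, but took no closing picture of it.

No check failed. Before lowering, my estimates of the bar's direction disagreed by several degrees (-5° to +2°); the views in the jig settled that.

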